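# Take up the winch brake by its star wheel

### The arm

A 7-joint arm with a two-finger parallel gripper is mounted at the origin on the work surface. World frame = base frame: x ahead of the robot, y to its left, z up, the work surface at z = 0. Lengths are in mm, angles in rad, forces in N, time in s.
With the tool pointing down it reaches from about 400 to 900 mm from the base axis. Payload 5.6 kg.
Tool frame: the origin (TCP) lies midway between the tips of the shut fingers; the grasp point (between the pads) lies 19 mm behind it; x points along the fingers, z is the direction in which the jaws open and shut, and the axes are right-handed (so a half turn about x gives the same grasp; the last joint's range is limited). The gripper opens to 92 mm and grips with 3 to 60 N. Pads are 20 mm wide; open, the fingers measure 128 mm over their backs; the gripper's body (75 mm by 189 mm) begins 69 mm behind the grasp point.
Start: joints at [-1.359, 0.468, -0.012, 1.603, 0.006, 1.071, -0.056], TCP at [163.875, 629.01, 214.592] pointing down, gripper open.
Joint ranges: [-2.53, 2.53], [-0.31, 2.02], [-1.57, 1.55], [0.28, 2.44], [-1.29, 4.43], [0.15, 1.84], [-2.92, 2.92]. Speed limits (rad/s): [2.57, 2.57, 3.14, 3.14, 3.14, 3.14, 3.14].

### API

Orientations are given as a 3x3 rotation matrix whose columns are the frame's x, y, z axes.
In Python, from cell import arm gives the robot as it stands. Calls block until the motion is done:
- arm.move_ptp(position, orientation): joint-space move of the TCP to a pose.
- arm.move_straight(position, frame=None, v=150, max_force=None): straight line of the TCP; frame=None keeps the orientation; v is the mean speed in mm/s. With max_force (N) it stops when the force on the tool has changed by that much, and returns True; else False.
- arm.movej(angles): joint-space move.
- arm.open() and arm.close(grasp_force=None): open the fingers fully, or close them until they stop; grasp_force is the grip in N (None keeps the last).
- arm.pause(seconds).
- arm.inverse_kinematics(position, orientation): joint angles nearest the present ones, or None.
- arm.get_obs(): the state.
- arm.capture(name): name is "scene" or "side" or "wrist"; returns a dict with "frame" (384x512x3 uint8, red, green, blue), "z_map" (384x512 float32, mm along the optical axis (not along the pixel's ray), 0 where there is no reading), "fx", "fy", "cx", "cy" (pixels), "world_from_camera" (4x4, takes a point from camera to world coordinates). Camera axes: x right, y down, z forward; pixel columns grow to the right and rows downward; lengths in mm; the calibration is good to about 2 mm. A picture is of the moment at which its call begins.
A pose or a line that the arm cannot do raises arm.IKError and nothing moves.
- arm.hand_in(): hands the job in, once; it reports no verdict.
The state is a dict: "time_s": time; "joint_pos": joint angles; "qvel": joint speeds; "joint_efforts": joint torques, N m; "tcp_pos": TCP position; "orientation": TCP orientation; "contact_force": force on the tool from outside, world axes, zero at the start; "moment": the same for the moment, N m; "gripper_width": finger opening in mm.
Only numpy, scipy, OpenCV 4.12 (cv2) and the standard library are available. Lean on these libraries where they do the work, as an engineer would, in place of code of your own. Each camera call takes 0.05 s, during which the arm holds its last target. There are 200 camera calls.

### The job

Take the orange-handled adjusting tool out of its wooden block, put its blade through the slot in the winch's brake cover and lever the star wheel round, tooth by tooth, in the direction of the yellow arrow until the brake bites: the wheel comes up solid against a firm push of 12 to 15 N, and stays so once the tool is out. Never press the tool on the winch with 20 N or more, and keep the robot itself off the winch. Then put the tool back upright in its block, blade fully in the hole, leaving everything else on the desk alone.

Things in the scene. Friction and masses are not known exactly. Their poses are not given: they have to be found in the camera images.
- winch: hand winch bolted to the table, z up. Origin at the underside, below the centre of the blue brake housing (100 mm along x, 104 mm along y, flat aluminium cover on top, 92 mm above the table, 4 mm thick). A bare steel spool continues on the +x side to x = +150 mm, up to 82 mm high. A yellow arrow on the cover, at the +y end of the slot, points to +y: the tightening direction
- slot (a point): point of the open access slot straight above the star wheel's shaft, level with the cover's upper face; axes as the winch's. The slot is 14 mm wide along x and runs from y = -24 to y = +18 mm. The shaft lies along x, 47 mm below. Star wheel: ten teeth, tip radius 36 mm (11 mm under the cover's face), root radius 21 mm, each tooth a straight bar 5 mm thick and 14 mm wide
- star_wheel: brass star wheel under the slot: origin on its shaft 47 mm below the slot; x as the winch's, z along a tooth (ten, every 0.628 rad). It turns freely at 5 to 6 N on a tooth and stays where left. Two to five teeth on, at an unseen place that varies, the brake shoe bites: it goes solid within hundredths of a radian. 12 to 15 N sets it. Ease the blade off the tooth before lifting
- tool: adjusting tool, 112 mm tall, standing upright in the wooden block; z runs up from the blade's tip (the origin) to the handle. Steel blade 50 mm long, 10 mm wide along x, 5 mm thick along y (last 4 mm: 9 x 3 mm); above it an orange square handle, 24 x 24 mm and 62 mm tall with a black band, from 50 to 112 mm above the tip. 0.12 kg more or less
- tool_tip (a point): the tip of the tool's blade, on its centre line (same as the tool's origin)
- stand: light wooden tool block fixed to the table, 90 x 90 mm, 60 mm tall, origin under its centre. In the middle of its top is a blind hole 18 mm along x by 13 mm along y, 56 mm deep; the tool stands with its blade in the hole and the handle's underside on the block's top, so its tip is 10 mm above the table
- mug: white ceramic mug, 76 mm across, 85 mm tall, handle to its +y; origin at the centre of its underside. Leave it alone
- screwdriver: ordinary screwdriver lying flat, 150 mm long; not the adjusting tool. Leave it alone
- bowl: white ceramic bowl, 110 mm across, 45 mm tall; origin under its centre. Leave it alone
- bottle: green glass bottle, 66 mm across, 200 mm tall; origin under its centre. Leave it alone
- booklet: red booklet lying flat, 150 x 210 x 8 mm. Leave it alone
- carton: cardboard carton, 70 x 100 x 90 mm; origin under its centre. Leave it alone
- jar: glass jar, 70 mm across, 90 mm tall; origin under its centre. Leave it alone
Things that resemble listed ones, but are neither listed nor needed, are in the scene too. What is shaped like the tool but turquoise is not meant.

How it is judged (in metres and radians):
On the way, in this order (a step that is already met when the one before it is completed fails the run):
1. the tool is lifted out of its block (height (world z) of tool_tip above 0.075 m and contact force between the fingers and tool above 1 N), for 0.1 s.
2. the tool, still held, is out of the slot again and the brake bites by itself (the star wheel bears on the shoe with over 2.5 N) (contact force between star_wheel and anything else above 2.5 N and z of tool_tip in the frame of slot above 0.002 m and contact force between the fingers and tool above 1 N and contact force between tool and winch below 0.1 N), for 0.1 s.
At the end, for the whole second after the job is handed in: The brake bites: the star wheel, still, bears on the shoe with over 2.5 N by itself. The tool stands in the block's hole, its tip within 12 mm of the block's middle and lower than 16 mm above the table, upright within 0.15 rad, released and at rest (contact force between star_wheel and anything else above 2.5 N and z of tool_tip in the frame of stand below 0.016 m and horizontal distance between tool_tip and stand below 0.012 m and angle between tool's own z axis and vertical below 0.15 rad and linear speed of tool below 0.02 m/s and angular speed of star_wheel below 0.05 rad/s); the robot touches nothing.
It fails at once if the tool is pressed against the winch (cover, wheel and all) with more than 22 N (contact force between tool and winch above 22 N).
It fails at once if the arm or fingers, not the tool, touch the winch (contact force between any of the arm, the fingers and winch above 2 N).
It fails at once if a bystander is moved by more than 30 mm (distance of any of mug, screwdriver, bowl, bottle, booklet, carton, jar from where it was at the start of the episode above 0.03 m).
It also fails if it takes over 70 s, if anything falls off the work surface, if the arm or the gripper's body presses on something with over 40 N, if the wrist force passes 120 N, or if a joint passes its speed limit or range.

## Working session

There is one attempt and no reset: what is moved stays moved. The work goes in short steps, each a Python script; the robot and the scene stay as the last script left them, time stands still between calls to the robot, and variables do not carry over. Pictures are saved under pics/ and viewed, about 8 in all and at most 12, crops included, and the job is handed in when it is done.

```bash
ls; mkdir -p pics; cat > h.py <<'E'
import numpy as np, cv2, pickle
from cell import arm
def cap(n, tag):
    d=arm.capture(n); pickle.dump(d,open(f'pics/{tag}.pkl','wb')); cv2.imwrite(f'pics/{tag}.png',d['frame'][:,:,::-1]); return d
def load(tag): return pickle.load(open(f'pics/{tag}.pkl','rb'))
def world(d):
    z=d['z_map']; v,u=np.mgrid[:z.shape[0],:z.shape[1]]
    P=np.stack([(u-d['cx'])/d['fx']*z,(v-d['cy'])/d['fy']*z,z],-1)
    T=d['world_from_camera']; W=P@T[:3,:3].T+T[:3,3]; W[z==0]=np.nan; return W
def crop(d,u0,v0,u1,v1,s,name):
    cv2.imwrite(f'pics/{name}.png',cv2.resize(d['frame'][v0:v1,u0:u1,::-1],None,fx=s,fy=s,interpolation=cv2.INTER_CUBIC))
E
python3 - <<'E'
from h import *
a=cap('scene','scene0');b=cap('side','side0')
im=np.vstack([a['frame'],b['frame']])[:,:,::-1]
cv2.imwrite('pics/both0.png',cv2.resize(np.hstack([a['frame'],b['frame']])[:,:,::-1],(800,300)))
for d in(a,b): print(d['world_from_camera'].round(2),d['fx'])
o=arm.get_obs();print(o)
E
```

```text
pics
[[-4.70000e-01  6.10000e-01 -6.40000e-01  1.34852e+03]
 [ 8.80000e-01  3.40000e-01 -3.20000e-01  4.07250e+02]
 [ 2.00000e-02 -7.20000e-01 -7.00000e-01  9.38670e+02]
 [ 0.00000e+00  0.00000e+00  0.00000e+00  1.00000e+00]] 425.61003798079446
[[ 9.0000e-01 -2.1000e-01  3.7000e-01  1.8717e+02]
 [-4.3000e-01 -4.7000e-01  7.7000e-01 -7.5891e+02]
 [ 1.0000e-02 -8.6000e-01 -5.2000e-01  5.9319e+02]
 [ 0.0000e+00  0.0000e+00  0.0000e+00  1.0000e+00]] 373.52985606983276
{'time_s': 0.1, 'joint_pos': array([-1.35901085,  0.46831529, -0.01157395,  1.60350167,  0.00599891,
        1.07139427, -0.05629229]), 'qvel': array([ 1.49374022e-04,  1.82738911e-04, -1.25867874e-03, -4.37945033e-03,
        1.30038431e-05, -1.81737690e-05,  6.02025400e-04]), 'joint_efforts': array([ 6.31144594e-04, -5.21650815e+01, -1.25782218e-02, -2.44363850e+01,
       -5.67751913e-02,  1.40369331e-02,  6.98850795e-05]), 'tcp_pos': array([163.7776227 , 628.50062617, 213.73096132]), 'orientation': array([[-2.75748993e-04, -9.67696431e-01,  2.52118110e-01],
       [-1.56039267e-03,  2.52118229e-01,  9.67695181e-01],
       [-9.99998745e-01, -1.26562278e-04, -1.57950776e-03]]), 'contact_force': array([0.46531876, 0.53644036, 1.05813246]), 'moment': array([-0.00874858,  0.00116852,  0.03689994]), 'gripper_width': 92.06733843629769}
```

View pics/scene0.png

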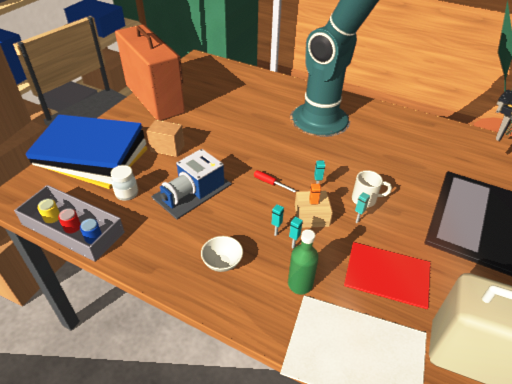

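The tool's orange handle is at about (316,190) in the block at (313,210), with turquoise decoys around it. The winch is at about (192,180) and its cover at (206,163). Next I'll measure them.

```bash
python3 - <<'E'
from h import *
for t in('scene0','side0'):
    d=load(t);W=world(d);f=d['frame'].astype(int)
    hsv=cv2.cvtColor(d['frame'],cv2.COLOR_RGB2HSV)
    z=W[...,2]
    def rep(n,m):
        P=W[m]; 
        if len(P)<5: print(n,len(P));return
        r=cv2.minAreaRect(P[:,:2].astype(np.float32)); vv,uu=np.where(m)
        print(t,n,len(P),'rect',[np.round(x,2) for x in r],'z',np.nanpercentile(z[m],[5,50,95]).round(1),'px',uu.min(),uu.max(),vv.min(),vv.max())
    H,S,V=hsv[...,0],hsv[...,1],hsv[...,2]
    tool=(z>75)&(z<135)&(H<14)&(S>200)&(V>150)
    if t=='scene0': print(W[210,300],W[163,206],W[193,316])
    ref=load('scene0');R=world(ref);wc=R[163,206];sc=R[215,305]
    near=lambda c,r:np.hypot(W[...,0]-c[0],W[...,1]-c[1])<r
    rep('tool',tool&near(sc,90)); rep('tooltop',tool&near(sc,90)&(z>115-5+2))
    rep('standtop',(abs(z-60)<4)&near(sc,75)&(H<25)&(S<200)&(V>100))
    rep('cover',(abs(z-92)<5)&near(wc,90)&(S<60))
    rep('blue',(z>10)&near(wc,110)&(H>100)&(H<125)&(S>120))
    rep('yellow',(abs(z-92)<8)&near(wc,90)&(H>18)&(H<35)&(S>120))
    rep('turq',(z>10)&(H>80)&(H<95)&(S>120)&near(sc,250))
crop(load('scene0'),150,140,240,215,8,'winchA')
crop(load('side0'),0,0,512,384,1,'sideA')
E
```

```text
[543.5834253  146.45323429  59.21567735] [ 528.3703503  -177.28620663   89.4079317 ] [504.52099818 173.65531115 106.40362234]
scene0 tool 74 rect [array([496.71, 167.5 ]), array([23.71, 25.22]), np.float64(34.72)] z [ 76.6 101.4 121.1] px 310 320 184 201
scene0 tooltop 21 rect [array([495.58, 167.2 ]), array([21.73, 24.22]), np.float64(34.19)] z [112.8 115.5 122.5] px 311 320 184 191
scene0 standtop 403 rect [array([502.8 , 170.55]), array([78.48, 88.06]), np.float64(32.27)] z [56.7 58.8 61.5] px 297 330 195 214
scene0 cover 708 rect [array([ 541.19, -193.  ]), array([107.93, 102.4 ]), np.float64(71.4)] z [88.  90.8 93.7] px 177 222 149 179
scene0 blue 544 rect [array([ 542.55, -190.38]), array([104.02, 101.9 ]), np.float64(72.34)] z [13.7 51.2 81.1] px 178 223 157 197
scene0 yellow 6 rect [array([ 526.89, -155.27]), array([8.87, 7.6 ]), np.float64(12.9)] z [89.8 92.  93.8] px 211 214 164 165
scene0 turq 677 rect [array([520.1 , 167.39]), array([203.38, 249.64]), np.float64(64.82)] z [ 57.   91.1 112. ] px 272 368 161 239
side0 tool 94 rect [array([492.24, 164.06]), array([26.36, 23.8 ]), np.float64(28.16)] z [ 79.1 104.8 121.8] px 209 220 152 169
side0 tooltop 40 rect [array([492.11, 164.47]), array([26.45, 23.21]), np.float64(29.25)] z [113.1 120.3 122.3] px 209 219 152 158
side0 standtop 188 rect [array([502.14, 167.56]), array([73.53, 81.43]), np.float64(32.17)] z [57.3 58.7 61.2] px 209 235 165 180
side0 cover 1258 rect [array([ 536.65, -194.24]), array([106.77,  99.92]), np.float64(72.61)] z [89.3 91.1 92.6] px 264 317 213 245
side0 blue 1347 rect [array([ 535.14, -195.57]), array([104.66,  99.51]), np.float64(73.26)] z [14.  48.  80.3] px 263 316 224 273
side0 yellow 15 rect [array([ 520.97, -156.47]), array([14.82, 10.6 ]), np.float64(41.97)] z [90.5 91.3 92. ] px 273 278 218 222
side0 turq 659 rect [array([510.85, 159.7 ]), array([198.07, 252.57]), np.float64(63.19)] z [ 54.   86.3 111. ] px 172 265 141 190
```

View pics/winchA.png

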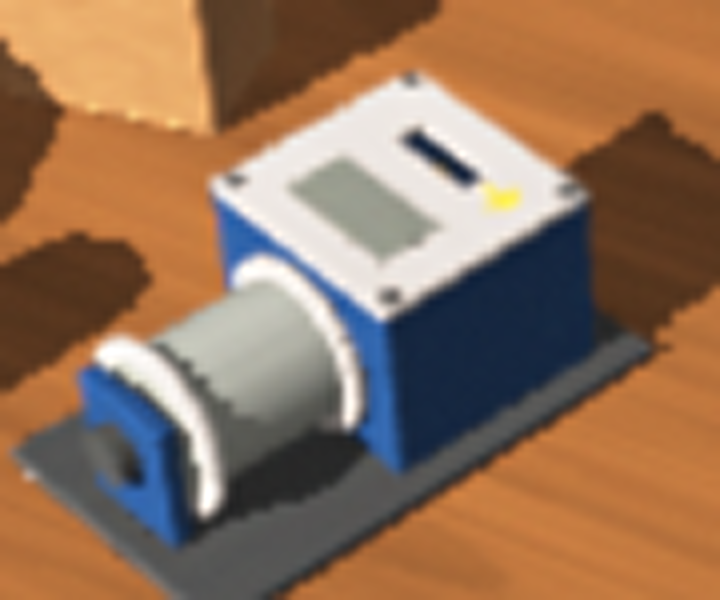

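View pics/side0.png

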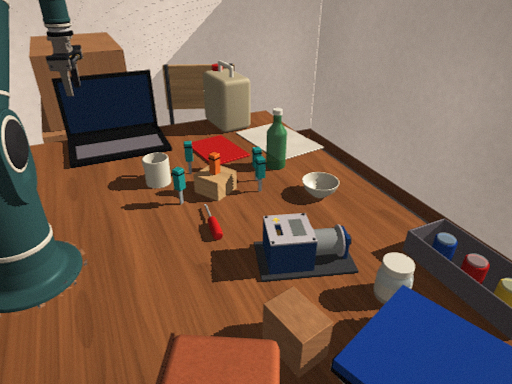

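```bash
python3 - <<'E'
from h import *
d=load('side0');W=world(d);hsv=cv2.cvtColor(d['frame'],cv2.COLOR_RGB2HSV);H,S=hsv[...,0],hsv[...,1];z=W[...,2]
m=((z>40)&(H>80)&(H<98)&(S>120)&(W[...,0]>400)&(W[...,0]<650)&(W[...,1]>20)&(W[...,1]<320)).astype(np.uint8)
n,l,st,c=cv2.connectedComponentsWithStats(m)
for i in range(1,n):
    if st[i,4]>15:P=W[l==i];print('turq',np.nanmedian(P,0).round(),P[:,2].max().round(),st[i])
P=W[(H>55)&(H<80)&(S>120)&(z>30)&(W[...,0]>500)&(W[...,0]<800)&(W[...,1]>0)&(W[...,1]<400)];print('bottle',np.median(P,0),P[:,2].max())
R=lambda a:np.array([[0,np.sin(a),np.cos(a)],[0,-np.cos(a),np.sin(a)],[-1,0,0]])
for a in(32,122,-58,-148,72,-108):
    M=R(np.radians(a)); assert np.linalg.det(M)>0
    for p in([499,167,63],[499,167,320],[515,-185,150]):
        q=arm.inverse_kinematics(p,M);print(a,p,None if q is None else np.round(q,2))
E
```

```text
turq [446. 285.  85.] 113.0 [184 141   9  21 129]
turq [612. 103.  90.] 112.0 [253 147  13  32 293]
bottle [731.83486479 220.2511235  156.91614792] 177.5785200882857Traceback (most recent call last):
  File "<stdin>", line 10, in <module>
AssertionError
```

```bash
cat >> h.py <<'E'
def R(a):
    a=np.radians(a); return np.array([[0,-np.sin(a),np.cos(a)],[0,np.cos(a),np.sin(a)],[-1,0,0]])
E
python3 - <<'E'
from h import *
W=world(load('scene0'))
for u,v in((320,168),(362,203),(278,215),(296,226)): print(u,v,np.nanmedian(W[v-3:v+4,u-3:u+4].reshape(-1,3),0).round())
for a in(32,122,-58,-148,72,-108):
    for p in([499,167,63],[499,167,320],[515,-185,150]):
        q=arm.inverse_kinematics(p,R(a));print(a,p,None if q is None else np.round(q,2))
E
```

```text
320 168 [389. 142.  98.]
362 203 [464. 298.  91.]
278 215 [624. 114.  95.]
296 226 [642. 174. 103.]
32 [499, 167, 63] [-0.68  0.49  0.36  2.03 -0.27  0.66  0.42]
32 [499, 167, 320] [-0.79  0.16  0.46  1.8  -0.07  1.2   0.25]
32 [515, -185, 150] [-0.4   0.49  0.88  1.96 -0.47  0.92  1.28]
122 [499, 167, 63] [-0.42  0.48  0.04  2.02 -0.03  0.65  1.77]
122 [499, 167, 320] [-0.59  0.16  0.23  1.79 -0.04  1.2   1.78]
122 [515, -185, 150] [-0.33  0.46  0.78  1.95 -0.41  0.9   2.79]
-58 [499, 167, 63] [-0.81  0.52  0.54  2.04 -0.41  0.69 -1.02]
-58 [499, 167, 320] [-0.95  0.16  0.65  1.81 -0.11  1.2  -1.28]
-58 [515, -185, 150] [-0.43  0.51  0.93  1.96 -0.51  0.93 -0.26]
-148 [499, 167, 63] [-1.29  0.99  1.34  2.07 -1.12  1.12 -1.99]
-148 [499, 167, 320] [-1.46  0.37  1.38  1.83 -0.38  1.26 -2.56]
-148 [515, -185, 150] [-0.64  0.79  1.35  1.97 -0.86  1.14 -1.51]
72 [499, 167, 63] [-0.59  0.48  0.25  2.03 -0.19  0.65  1.04]
72 [499, 167, 320] [-0.71  0.16  0.36  1.8  -0.06  1.2   0.93]
72 [515, -185, 150] [-0.28  0.44  0.71  1.95 -0.36  0.89  1.88]
-108 [499, 167, 63] [-1.29  0.99  1.34  2.07 -1.12  1.12 -1.29]
-108 [499, 167, 320] [-1.46  0.37  1.38  1.83 -0.38  1.26 -1.86]
-108 [515, -185, 150] [-0.4   0.49  0.89  1.96 -0.48  0.92 -1.15]
```

```bash
python3 - <<'E'
from h import *
arm.move_ptp([499,167,330],R(122)); arm.pause(.3)
d=cap('wrist','w0');W=world(d);z=W[...,2];hsv=cv2.cvtColor(d['frame'],cv2.COLOR_RGB2HSV);H,S,V=[hsv[...,i] for i in range(3)]
near=np.hypot(W[...,0]-499,W[...,1]-167)<70
for n,m in(('tooltop',(H<14)&(S>180)&(V>150)&(z>114)&near),('stand',(abs(z-60)<4)&near)):
    P=W[m];
    if len(P)>5:print(n,len(P),cv2.minAreaRect(P[:,:2].astype(np.float32)),np.median(z[m]))
print(d['world_from_camera'].round(2),arm.get_obs()['tcp_pos'],arm.get_obs()['time_s'])
E
```

```text
tooltop 397 ((483.4305114746094, 180.90505981445312), (23.129831314086914, 56.99771499633789), 23.475257873535156) 121.37495211311506
stand 3746 ((491.3520812988281, 166.10137939453125), (89.74972534179688, 89.96913146972656), 31.702360153198242) 59.371779309326996
[[-5.3000e-01  8.1000e-01  2.4000e-01  4.2923e+02]
 [ 8.5000e-01  5.1000e-01  1.5000e-01  1.2385e+02]
 [ 0.0000e+00  2.9000e-01 -9.6000e-01  4.9932e+02]
 [ 0.0000e+00  0.0000e+00  0.0000e+00  1.0000e+00]] [498.9160053  167.25918306 329.88573481] 2.5417
```

View pics/w0.png

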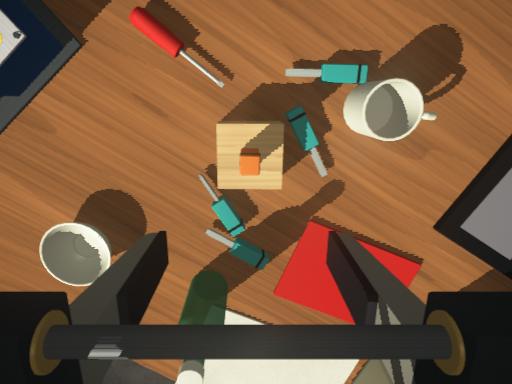

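```bash
python3 - <<'E'
from h import *
d=load('w0');W=world(d);z=W[...,2];hsv=cv2.cvtColor(d['frame'],cv2.COLOR_RGB2HSV);H,S,V=[hsv[...,i] for i in range(3)]
m=((H<14)&(S>180)&(V>150)&(z>114)).astype(np.uint8);m[:,:235]=0;m[:,265:]=0;m[:145]=0;m[178:]=0
P=W[m>0];print('tool',len(P),cv2.minAreaRect(P[:,:2].astype(np.float32)),np.median(P,0))
t=((H>80)&(H<98)&(S>120)).astype(np.uint8);n,l,st,c=cv2.connectedComponentsWithStats(t)
for i in range(1,n):
    if st[i,4]>60:P=W[l==i];print('turq',c[i].round(),np.nanmin(P,0).round(),np.nanmax(P,0).round())
for u,v in((290,73),(322,172),(202,180),(212,234)):print(W[v,u].round())
E
```

```text
tool 339 ((490.60626220703125, 165.73690795898438), (22.198989868164062, 22.581375122070312), 29.88378143310547) [490.0918524  165.7034055  121.21274473]
turq [339.  73.] [311. 187.  12.] [353. 240.  26.]
turq [363.  73.] [302. 233.   1.] [327. 250.  26.]
turq [295. 112.] [397. 182.  14.] [419. 200.  26.]
turq [305. 133.] [404. 195.  -1.] [444. 246.  26.]
turq [226. 214.] [574. 162.  20.] [612. 212.  25.]
turq [237. 231.] [596. 209.  -2.] [626. 230.  25.]
turq [246. 251.] [622. 225.   3.] [645. 272.  25.]
[367. 156.  13.]
[458. 277.  15.]
[566. 128.  17.]
[636. 186.  14.]
```

The tool is at (491,166) with its yaw along the 31.7° grid. The turquoise decoys have toppled and now lie flat, clear of the gripper. Next I grasp the tool, lift it, and check the blade's orientation.

```bash
python3 - <<'E'
from h import *
M=R(121.7)
arm.move_ptp([491,166,160],M)
arm.move_straight([491,166,66],v=80,max_force=15)
arm.close(60); arm.pause(.2)
print(arm.get_obs()['gripper_width'],arm.get_obs()['contact_force'])
arm.move_straight([491,166,146],v=120); arm.pause(.3)
d=cap('side','s1');e=cap('scene','c1')
o=arm.get_obs();print(o['tcp_pos'],o['contact_force'],o['gripper_width'],o['time_s'])
def px(d,p):
    T=np.linalg.inv(d['world_from_camera']);q=T[:3,:3]@p+T[:3,3];return int(d['fx']*q[0]/q[2]+d['cx']),int(d['fy']*q[1]/q[2]+d['cy'])
ims=[]
for x in(d,e):
    u,v=px(x,np.array([491,166,100.]));print(u,v)
    ims.append(cv2.resize(x['frame'][v-40:v+40,u-40:u+40,::-1],(400,400),interpolation=cv2.INTER_CUBIC))
cv2.imwrite('pics/lift.png',np.hstack(ims))
E
```

```text
23.847439477818334 [ 0.62214567 -0.428278   -0.66546437]
[490.88564525 165.92030995 145.67977224] [ 0.91469462 -0.19202847 -1.51475519] 23.553179514139803 7.0333
214 159
315 190
```

View pics/lift.png

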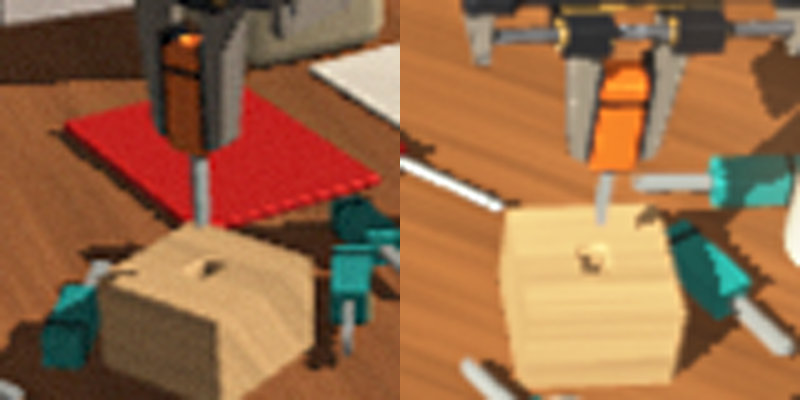

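```bash
python3 - <<'E'
from h import *
arm.move_straight([491,166,320],v=250); arm.pause(.2)
d=cap('wrist','w1')
arm.move_ptp([515,-185,330],R(72)); arm.pause(.3)
e=cap('wrist','w2');print(arm.get_obs()['time_s'],arm.get_obs()['tcp_pos'],arm.get_obs()['contact_force'])
def px(d,p):
    T=np.linalg.inv(d['world_from_camera']);q=T[:3,:3]@p+T[:3,3];return int(d['fx']*q[0]/q[2]+d['cx']),int(d['fy']*q[1]/q[2]+d['cy'])
ims=[]
for x,p,r in((d,[491,166,60.],30),(e,[515,-185,92.],60)):
    u,v=px(x,np.array(p));print(u,v);v=max(v,r)
    print(u-r,v-r)
    ims.append(cv2.resize(x['frame'][v-r:v+r,u-r:u+r,::-1],(400,400),interpolation=cv2.INTER_CUBIC))
cv2.imwrite('pics/holes.png',np.hstack(ims))
E
```

```text
9.8083 [ 515.18017475 -184.43398432  329.95750337] [-2.28618848e-01  1.38132233e-03 -1.81675569e+00]
246 164
216 134
246 166
186 106
```

View pics/holes.png

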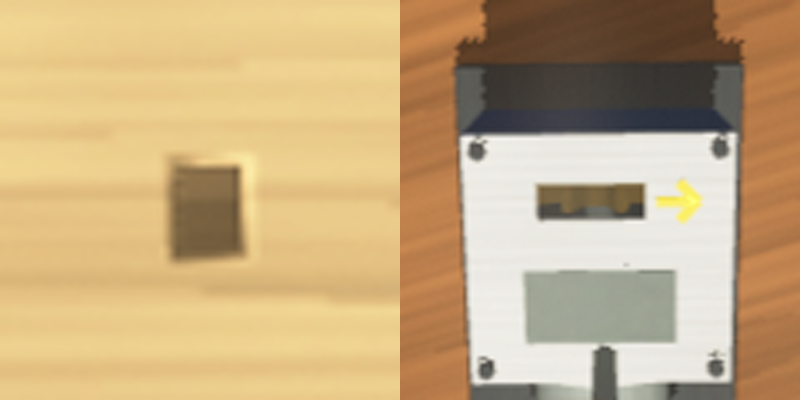

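```bash
cat >> h.py <<'E'
def ray(d,u,v,z):
    T=d['world_from_camera'];r=T[:3,:3]@np.array([(u-d['cx'])/d['fx'],(v-d['cy'])/d['fy'],1]);t=T[:3,3];return t+r*(z-t[2])/r[2]
E
python3 - <<'E'
from h import *
d=load('w1');e=load('w2')
h=[ray(d,u,v,60) for u,v in((241.8,158.3),(252.4,158.3),(252.4,173.1),(241.8,173.1))];print('hole',np.mean(h,0),np.linalg.norm(h[1]-h[0]),np.linalg.norm(h[2]-h[1]))
W=world(d);m=(abs(W[...,2]-60)<4)&(np.hypot(W[...,0]-491,W[...,1]-166)<70);print(cv2.minAreaRect(W[m][:,:2].astype(np.float32)))
W=world(e);z=W[...,2]
S=[ray(e,u,v,92) for u,v in((227.1,161.2),(259.5,161.2),(259.5,171.7),(227.1,171.7))];S=np.array(S)
print(S.round(1),'len',np.linalg.norm(S[1]-S[0]),np.linalg.norm(S[2]-S[1]))
yd=(S[1]+S[2]-S[0]-S[3])/2;print('yaw y',np.degrees(np.arctan2(yd[1],yd[0])))
l=(S[0]+S[3])/2;r=(S[1]+S[2])/2;o=l+(r-l)*24/42;print('slot',o)
m=(abs(z-92)<4)&(np.hypot(W[...,0]-539,W[...,1]+193)<80)&(cv2.cvtColor(e['frame'],cv2.COLOR_RGB2HSV)[...,1]<40)
b=cv2.minAreaRect(W[m][:,:2].astype(np.float32));print(b,np.median(z[m]))
for v in range(161,173): print(v,(z[v,224:263]).round().astype(int))
print('y coords')
a=np.radians(72);yv=np.array([np.cos(a),np.sin(a)])
print(((W[164,224:263,:2]-o[:2])@yv).round(1))
E
```

```text
hole [492.03688462 167.17921166  60.        ] 14.115279683545184 20.12581424653969
((491.6706237792969, 166.23854064941406), (90.27762603759766, 90.04547882080078), 31.63239288330078)
[[ 500.9 -206.9   92. ]
 [ 513.6 -167.7   92. ]
 [ 526.6 -171.7   92. ]
 [ 513.7 -211.3   92. ]] len 41.18514719487792 13.622012670624647
yaw y 72.05040498697336
slot [ 514.58755575 -186.5827908    92.        ]
((537.0107421875, -194.67535400390625), (103.9688720703125, 100.04651641845703), 72.42134094238281) 91.45725899923994
161 [90 92 92 91 92 92 92 91 92 93 91 91 90 91 76 70 68 65 66 65 66 65 65 65
 70 75 81 79 80 78 60 62 60 62 62 92 91 92 91]
162 [91 93 90 63 63 61 61 60 58 58 78 78 78 76 74 71 68 65 65 65 65 66 67 65
 72 76 79 80 79 80 61 61 61 62 62 93 93 92 92]
163 [91 92 91 62 61 61 60 60 59 58 77 78 76 77 73 71 67 65 65 65 66 63 64 64
 70 76 78 80 79 78 61 60 60 62 62 91 91 92 92]
164 [                  91                   92                   90
                   63                   62                   60
                   62                   59                   60
                   
[... 1934 characters left out ...]
6  7  8 91 91 92 92]
170 [92 90 91  6  7  7  9  8  8  7  7  8  7  8  7  8  5 46 48 50 51 51 51 50
 50 46  8  6  6  7  7  8  8  7  8 91 91 91 91]
171 [92 91 91  6  8  8  6  9  7  8  7  8  9  7  6  8  8 45 49 49 51 51 49 49
 49 48 86 87 88 86 87 88 86 88 88 92 92 91 91]
172 [91 92 91 92 92 91 92 92 91 89 91 89 90 92 91 91 91 91 92 92 91 92 91 92
 92 91 93 91 92 91 91 91 91 91 92 91 91 92 92]
y coords
[-27.6 -26.3 -25.1 -25.6 -24.2 -23.  -21.5 -20.3 -18.9 -17.6 -15.4 -14.
 -12.8 -11.4 -10.2  -8.9  -7.7  -6.4  -5.   -3.7  -2.3  -0.9   0.4   1.8
   3.1   4.4   5.7   7.    8.3   9.7   nan  12.7  14.1  15.4  16.9  17.1
  18.4  19.7  20.8]<stdin>:12: RuntimeWarning: invalid value encountered in cast
```

```bash
python3 - <<'E'
from h import *
e=load('w2');W=world(e)
f=e['frame'].astype(int)
for v in range(204,232,3): print(v,W[v,238:260,2].round(),)
crop(e,225,195,275,235,14,'tip')
E
```

```text
204 [93. 93. 91. 93. 93. 93. 92. 92. 92. 91. 91. 91. 92. 91. 92. 92. 92. 91.
 91. 92. 92. 92.]
207 [92. 92. 93. 92. 92. 91. 93. 91. 93. 92. 93. 92. 91. 92. 92. 91. 92. 92.
 90. 92. 92. 92.]
210 [ 91.  92.  92.  92.  93.  92.  91. 276. 275. 275. 275.  91.  92.  92.
  93.  91.  91.  91.  90.  91.  91.  92.]
213 [ 92.  92.  91.  92.  91. 282. 283. 282. 283. 282. 282. 282. 282.  93.
  92.  90.  91.  92.  92.  92.  91.  92.]
216 [ 91.  91.  92.  92.  93. 289. 289. 290. 289. 288. 289. 289. 289.  93.
  91.  90.  91.  91.  90.  92.  91.  92.]
219 [ 93.  93.  91.  92.  90. 295. 295. 295. 295. 294. 295. 294. 295.  91.
  92.  91.  92.  91.  91.  90.  92.  92.]
222 [ 74.  73.  74.  73.  73. 300. 299. 301. 301. 301. 301. 301. 300.  73.
  72.  71.  71.  71.  69.  69.  69.  68.]
225 [ 73.  71.  73.  73.  75. 306. 305. 306. 306. 305. 306. 306. 306.  73.
  73.  73.  72.  72.  71.  70.  69.  67.]
228 [327. 328. 327. 328. 329. 328. 329. 327. 327. 328. 328. 328. 327. 328.
 327. 328. 327. 328. 327. 327. 328. 327.]
231 [332. 332. 331. 332. 332. 333. 333. 332. 333. 332. 332. 333. 332. 332.
 332. 332. 332. 332. 333. 332. 332. 332.]
```

View pics/tip.png

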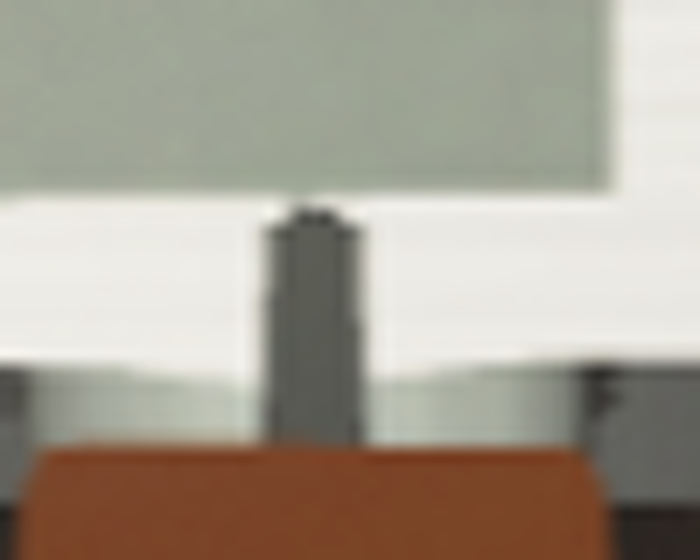

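```bash
cat >> h.py <<'E'
YAW=72.2
o=np.array([514.6,-186.6,92.]);yv=np.r_[np.cos(np.radians(YAW)),np.sin(np.radians(YAW)),0];xv=np.r_[yv[1],-yv[0],0]
def tipoff(e,tcp):
    W=world(e);P=W[212:226,243:251].reshape(-1,3);P=P[(P[:,2]>tcp[2]-50)&(P[:,2]<tcp[2]-20)]
    return P
E
python3 - <<'E'
from h import *
t=np.array([515.18,-184.43,329.96])
e=load('w2');P=tipoff(e,t)-t
print(len(P),(P@xv).mean(),(P@yv).mean(),np.polyfit(P[:,2],P@xv,1),np.polyfit(P[:,2],P@yv,1))
for z in(274,):
  for u in(245,247.5,250):
    r=ray(e,u-.5,209.8,z)-t;print(u,r@xv,r@yv)
print(arm.get_obs()['tcp_pos'],arm.get_obs()['orientation'].round(4))
E
```

```text
109 -4.798636073772177 -0.7729650912301747 [-1.80964680e-03 -4.86392734e+00] [ 0.00440001 -0.6142146 ]
245 -4.195322121401158 -2.2668514059964777
247.5 -4.190592695468553 -0.42885512066396414
250 -4.185863289852306 1.4091332691322878
[ 515.18017475 -184.43398432  329.95750337] [[-0.000e+00 -9.514e-01  3.079e-01]
 [ 1.000e-04  3.079e-01  9.514e-01]
 [-1.000e+00  1.000e-04  1.000e-04]]
```

```bash
cat >> h.py <<'E'
M=R(YAW)
def P(y,tz): return o-0.2*xv+(y+0.7)*yv+np.array([0,0,tz+56.])   # tz: tip height rel. to cover face
def st(l=''):
    b=arm.get_obs();f=b['contact_force'];q=b['tcp_pos']-o
    print(l,'y %.2f tz %.2f | F x %.1f y %.1f z %.1f w %.2f t %.1f'%(q@yv-.7,q[2]-56,f@xv,f@yv,f[2],b['gripper_width'],b['time_s']))
    return q@yv-.7,f@yv
E
python3 - <<'E'
from h import *
arm.move_ptp(P(-2.5,15),M);arm.pause(.2);st('above')
hit=arm.move_straight(P(-2.5,-21),v=40,max_force=5);st(f'in {hit}')
if not hit:
    hit=arm.move_straight(P(13.5,-21),v=15,max_force=9.5);st(f'push {hit}')
E
```

```text
above y -2.31 tz 16.83 | F x 0.8 y 0.1 z -1.6 w 23.81 t 10.7
in False y -2.54 tz -20.80 | F x -0.0 y -0.4 z -0.4 w 24.02 t 11.8
push False y 10.96 tz -20.97 | F x -0.8 y -5.5 z -1.6 w 23.65 t 13.0
```

```bash
cat >> h.py <<'E'
def stroke(y0,y1=16.5,fmax=9.5):
    arm.move_straight(P(y0,8),v=150)
    hit=arm.move_straight(P(y0,-21),v=60,max_force=5)
    if hit: st('INSERT BLOCKED');return None
    hit=arm.move_straight(P(y1,-21),v=22,max_force=fmax);y,f=st(f'push {hit}')
    return hit
def out():
    q=arm.get_obs()['tcp_pos']-o;y=q@yv-.7
    arm.move_straight(P(y-4,-21),v=60);arm.move_straight(P(y-4,8),v=120)
E
python3 - <<'E'
from h import *
arm.move_straight(P(16.3,-21),v=20,max_force=9.5);arm.pause(.1);st('end')
out();st('out')
h=stroke(-10.5)
E
```

```text
end y 14.10 tz -20.89 | F x 0.0 y -4.8 z -0.0 w 23.86 t 13.4
out y 10.65 tz 8.27 | F x -1.2 y -0.0 z -0.9 w 23.96 t 14.0
push False y 14.39 tz -20.88 | F x 0.6 y -6.3 z -0.6 w 23.49 t 16.3
```

Insertion and stroke both work as planned. I'll repeat until the wheel goes solid.

```bash
python3 - <<'E'
from h import *
for i in range(5):
    out(); h=stroke(-10.5)
    if h is None or h: break
E
```

```text
push False y 14.42 tz -20.88 | F x -1.2 y -4.8 z -1.3 w 23.78 t 19.2
push True y -0.97 tz -21.00 | F x 0.8 y -1.0 z -0.5 w 24.25 t 21.5
```

```bash
python3 - <<'E'
from h import *
y0,f=st('now')
for d in(1,2,3,4,5,6,7):
    h=arm.move_straight(P(y0+d,-21),v=10,max_force=12);arm.pause(.15);y,f=st(f'cmd {y0+d:.1f} {h}')
    if f<-11.5: break
E
```

```text
now y -0.97 tz -21.00 | F x 0.8 y -1.0 z -0.5 w 24.25 t 21.5
cmd 0.0 False y -0.71 tz -21.04 | F x 0.8 y -5.9 z -0.4 w 24.02 t 22.0
cmd 1.0 False y -0.59 tz -21.05 | F x 0.4 y -7.4 z -0.8 w 23.90 t 22.4
cmd 2.0 False y -0.43 tz -21.04 | F x -0.3 y -8.2 z -1.3 w 23.59 t 22.8
cmd 3.0 False y -0.29 tz -21.04 | F x 0.7 y -9.6 z -1.0 w 23.83 t 23.2
cmd 4.0 False y -0.07 tz -21.03 | F x 0.5 y -11.5 z -1.1 w 23.50 t 23.6
cmd 5.0 False y 0.15 tz -21.04 | F x 0.4 y -13.2 z -1.6 w 23.47 t 24.0
```

```bash
python3 - <<'E'
from h import *
y,_=st('a')
arm.move_straight(P(5.45,-21),v=10,max_force=6)
F=[]
for _ in range(8): arm.pause(.05);F.append(arm.get_obs()['contact_force']@yv)
print(np.round(F,1),np.mean(F)); st('set')
arm.move_straight(P(-1,-21),v=15);st('eased')
arm.move_straight(P(-4,-21),v=30);F=[arm.get_obs()['contact_force']@yv for _ in range(1)];st('off')
# re-test: gentle contact with the wheel, should be solid at same place
for c in(-1,0,2,4): arm.move_straight(P(c,-21),v=15,max_force=12);arm.pause(.1);st(f'retest {c}')
E
```

```text
a y 0.15 tz -21.04 | F x 0.4 y -13.2 z -1.6 w 23.47 t 24.0
[-13.5 -13.8 -13.4 -14.3 -12.7 -13.  -14.6 -12.8] -13.517418379403974
set y 0.21 tz -21.04 | F x 0.5 y -12.8 z -1.8 w 23.87 t 24.6
eased y -0.77 tz -21.08 | F x 0.5 y -3.8 z -0.9 w 23.73 t 25.2
off y -2.97 tz -21.02 | F x -0.8 y -0.4 z -1.3 w 24.11 t 25.4
retest -1 y -1.07 tz -21.00 | F x -0.2 y -1.4 z -0.3 w 23.93 t 25.9
retest 0 y -0.86 tz -21.00 | F x -0.6 y -5.4 z -1.4 w 23.82 t 26.2
retest 2 y -0.49 tz -20.96 | F x 0.5 y -8.2 z -1.0 w 23.63 t 26.6
retest 4 y -0.02 tz -21.01 | F x -0.3 y -11.4 z -1.7 w 24.22 t 27.0
```

```bash
python3 - <<'E'
from h import *
arm.move_straight(P(-4.5,-21),v=30);arm.move_straight(P(-4.5,12),v=80);arm.pause(.3);st('out')
arm.move_straight(P(-4.5,180),v=250)
arm.move_ptp([491,166,240],R(121.7));arm.pause(.2)
e=cap('wrist','w3');t=arm.get_obs()['tcp_pos'];Q=tipoff(e,t)-t
a=np.radians(31.7);x=np.r_[np.cos(a),np.sin(a),0];y=np.r_[-x[1],x[0],0]
print(len(Q),'x',np.polyfit(Q[:,2],Q@x,1),'y',np.polyfit(Q[:,2],Q@y,1),arm.get_obs()['time_s'])
W=world(e);m=(abs(W[...,2]-60)<4)&(np.hypot(W[...,0]-491,W[...,1]-166)<70);print(cv2.minAreaRect(W[m][:,:2].astype(np.float32)))
s=load('w2')['frame'];cv2.imwrite('pics/w3.png',cv2.resize(e['frame'][100:260,150:350,::-1],None,fx=3,fy=3))
E
```

```text
out y -4.54 tz 11.63 | F x 0.0 y 0.6 z -0.8 w 24.06 t 28.3
109 x [-2.43780092e-03 -5.09143975e+00] y [-0.002172   -0.58520096] 30.7583
((491.506591796875, 166.3140106201172), (90.17930603027344, 90.08037567138672), 31.553363800048828)
```

View pics/w3.png

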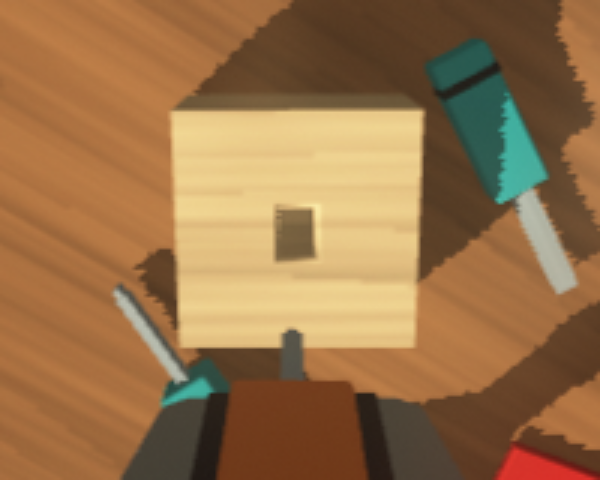

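The tool is still straight in the grip and the hole is clear at about (295,233) in the crop. I'll insert it now.

```bash
python3 - <<'E'
from h import *
p=[491.3,166.4]
arm.move_straight([*p,130],v=150)
h=arm.move_straight([*p,67],v=50,max_force=6);b=arm.get_obs();print(h,b['tcp_pos'],b['contact_force'])
if b['tcp_pos'][2]<72:
    if not h: print(arm.move_straight([*p,65.5],v=10,max_force=4),arm.get_obs()['tcp_pos'])
    arm.open();arm.pause(.2)
    arm.move_straight([*p,250],v=150);arm.move_straight([499,167,330],v=150);arm.pause(.3)
    e=cap('wrist','w4');W=world(e)
    hsv=cv2.cvtColor(e['frame'],cv2.COLOR_RGB2HSV);m=(hsv[...,0]<14)&(hsv[...,1]>180)&(hsv[...,2]>150)&(W[...,2]>100)&(np.hypot(W[...,0]-491,W[...,1]-166)<30)
    Q=W[m];print(len(Q),np.percentile(Q[:,2],[5,50,98]),np.median(Q,0),cv2.minAreaRect(Q[:,:2].astype(np.float32)))
    s=cap('side','s4');im=np.hstack([cv2.resize(e['frame'][60:260,150:350],(400,400)),cv2.resize(s['frame'][110:230,165:285],(400,400))])
    cv2.imwrite('pics/fin.png',im[:,:,::-1]);print(arm.get_obs()['time_s'])
E
```

```text
False [491.54556744 166.49800723  67.30791086] [ 0.01494858 -0.57793191 -1.51564951]
True [491.66505952 166.58256905  65.96277939]
335 [119.89062637 121.29660617 122.90514876] [490.31768948 166.73665796 121.29660617] ((490.621337890625, 166.40167236328125), (22.037260055541992, 21.21609878540039), 32.39210891723633)
37.025
```

View pics/fin.png

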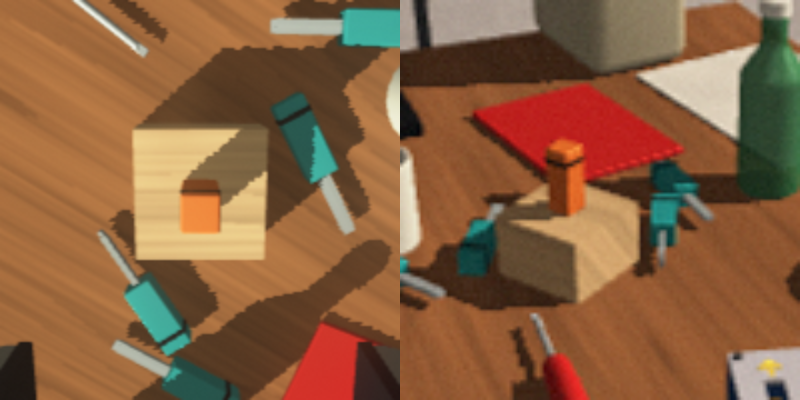

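The tool stands upright in the block. Its top is at 121.3 mm, the same as at the start, and the arm is clear.

```bash
python3 -c "
from cell import arm
print(arm.hand_in())"
```

```text
the job is handed in; nothing more can be done
None
```

The brake is set, the tool is back in its block, and the job is handed in. It took about 37 s of the 70 s allowed.

- **Levering:** I took the tool out and moved the star wheel in the arrow's direction with three full strokes. On the fourth, the wheel went solid early. I held the push at about 13.5 N (readings 12.7 to 14.6 N), and no reading of the push on the tool went above 14.6 N.
- **Brake check:** I eased the blade off and pushed again. At 11.4 N the wheel stopped within 0.05 mm of where it had stopped under 11.5 N before. I then eased off and lifted the blade clear. I could not measure the shoe force directly, so whether the brake still bites with the tool out rests on this re-push.
- **Tool in the block:** The last pictures show the tool upright and released. Its top is at 121.3 mm, the same as at the start, so the blade is fully in. It sits within about 1 mm of the block's centre.
- **Other items:** I touched nothing else. The turquoise look-alikes stood upright in the first images and had fallen over by the first wrist picture, before the arm went near them. I left them where they lay.

No check failed or disagreed.

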